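# Load the mould and snap the toggle clamp shut

### The job

With the fingertips only, push the wooden mould box along its channel until it is fully home against the stop, then push the toggle clamp's upright handle over and down, away from the mould, past its dead point until it snaps into lock. Do not grip the mould or the handle and do not lift the mould; leave it home under the clamp, and leave the other things on the bench where they are.

Things in the scene. Friction and masses are not known exactly. Their poses are not given: they have to be found in the camera images.
- fixture: Plywood board 260 (x) x 410 (y) x 18 mm, fixed to the bench, yaw up to 0.4 rad. Origin: on the bench, z up; board spans y -200 to 210 mm. The mould's channel is centred on x = -30 mm, between two aluminium rails 12 mm wide, 14 mm above the board, 84 mm apart, y -160 to 30 mm. At its +y end stand the stop and, on the same line, the toggle clamp (y 50 to 115 mm, its frame 98 mm above the bench).
- mould: Loose closed wooden mould box, 80 (x) x 100 (y, along the channel) x 50 mm high, 0.3 to 0.65 kg, white pour collar 10 mm high on top. Origin: centre of its underside, 18 mm above the bench; axes parallel to the fixture's. It lies between the rails, 2 mm to spare each side, 30 to 75 mm short of the stop; pushed to fixture +y it ends with its +y end on the stop, origin at fixture (-30, -20) mm.
- stop_face (a point): Point on the face of the aluminium stop (70 mm wide, top 50 mm above the bench) that the mould's +y end must meet: mid-width, 43 mm above the bench, fixture frame (-30, 30, 43) mm. Axes of the fixture.
- handle_hinge (a point): Centre of the clamp handle's hinge, fixture frame (-30, 85, 90) mm; the hinge axis is level, along the fixture's x. Axes of the fixture.
- handle_end (a point): Free end of the clamp handle, on its centre line, 115 mm from the hinge. z points outward along the handle, x along the hinge axis; the -y side is the one to push on. The last 80 mm is a black rubber grip, 20 mm wide (x) and 14 mm thick (y), the rest a steel bar.
- spindle_tip (a point): Rubber tip of the clamp's holding arm, a 78 mm steel arm linked to the handle, on the mould's side of it. Raised 1 rad when the handle is open: tip well clear of the mould, all of it below 165 mm above the bench and beyond fixture y = 0. It comes down on the mould's lid as the handle goes over. Not to be pushed.
- clamp_handle (a joint): Handle angle, rad; its elevation above level = 1.72 - value. 0: open, upright, leaning 0.15 to -y; grows as it swings to fixture +y and down. Starts at 0. A spring resists, at most about 8 N at 85 mm from the hinge, near 0.6. Dead point 1.15: released before it, it springs back to open; past it, it snaps by itself to its stop at 1.6 and stays locked.
- cup: small white plastic cup, 56 mm wide, 55 mm high, standing on the board's free strip (fixture x = 75 to 95 mm); leave alone
- test_bar: plaster test bar 22 x 85 x 7 mm lying on the board's free strip (fixture x = 60 to 100 mm); origin: centre of its underside; leave alone
- pipe_offcut: white plastic pipe offcut, 42 mm wide, 50 mm high, standing on the board's free strip (fixture x = 60 to 100 mm); leave alone
- squeeze_yellow: yellow squeeze bottle, 68 mm wide, 170 mm high, on the bench to the robot's left; leave alone
- squeeze_pink: pink squeeze bottle, 68 mm wide, 150 mm high, on the bench to the robot's left; leave alone
- tub: clear plastic tub, 120 mm wide, 110 mm high, on the bench to the robot's right; leave alone
- screwdriver: screwdriver lying on the bench to the robot's right; leave alone
There are look-alikes about, which are no part of the job. Leave any blue or turquoise look-alike of the mould alone.

How it is judged:
By the outcome, as a careful person would: the job done as asked, in the order asked, and still so for the second after the job is handed in, with the robot touching nothing.
It also fails if it takes over 51 s, if anything falls off the work surface, if the arm or the gripper's body presses on something with over 40 N, if the wrist force passes 120 N, or if a joint passes its speed limit or range.

### The arm

A 7-joint arm with a two-finger parallel gripper is mounted at the origin on the work surface. World frame = base frame: x ahead of the robot, y to its left, z up, the work surface at z = 0. Lengths are in m, angles in rad, forces in N, time in s.
With the tool pointing down it reaches from about 0.425 to 0.875 m from the base axis. Payload 8.4 kg.
Tool frame: the origin (TCP) lies at the very end of the fingers, on their centre line; the grasp point (between the pads) lies 19 mm behind it (bot.pinch_z is the distance from the TCP to the grasp point, in m); y points along the fingers, x is the direction in which the jaws open and shut, and the axes are right-handed (so a half turn about y gives the same grasp; the last joint's range is limited). The gripper opens to 87 mm and grips with 3 to 60 N. Pads are 19 mm wide; open, the fingers measure 117 mm over their backs; the gripper's body (75 mm by 190 mm) begins 51 mm behind the grasp point.
Start: joints at [1.102, 0.333, 0.04, 1.465, -0.013, 1.343, -0.059], TCP at [0.235, -0.606, 0.223] pointing down, gripper open.
Joint ranges: [-2.58, 2.58], [-0.38, 2.09], [-1.3, 1.39], [0.25, 2.4], [-1.5, 4.64], [0.08, 2.09], [-2.65, 2.65]. Speed limits (rad/s): [2.22, 2.22, 2.79, 2.79, 3.14, 3.14, 3.14].

### API

Orientations are given as a unit quaternion [x, y, z, w].
In Python, from plant import bot gives the robot as it stands.
- The arm moves only by the shell command python3 -m creep 'ROWS' [OPENING] [FORCE]. ROWS is JSON, a list of rows, each an object of numbers: "tx", "ty", "tz": the shift along the tool's x, y, z in m; "wx", "wy", "wz": the turn, a rotation vector about the tool's x, y, z in degrees. In form: [{"tx": .., "ty": .., "tz": .., "wx": .., "wy": .., "wz": ..}, ...]. A call has 1 to 8 rows; each row is the pose to reach, as a shift and turn from the pose measured when the call began, along the tool's axes at that moment; what a row does not reach only later rows make up. A row lasts 1/12 s, in which the tool goes at most 41.7 mm and 7.16 degrees, less where a joint would pass 70% of its speed; a pose out of reach is approached as far as the arm can. A call with a gripper value outside its range is refused whole. OPENING is the finger opening in m, from 0 to 0.087, set as the call begins (- or left out, the last holds). The fingers move at their own pace and stop on an object; FORCE is the grip in N (left out, the last holds). Time passes only in rows, so rows that repeat a pose let the fingers close. It gives the time, the measured TCP pose, the force and the opening at its end, in the units of the state.
- bot.state(): the state, without advancing time (a new reading comes with each control period).
- bot.grab_frame(name): name is "side" or "top"; returns a dict with "color" (480x640x3 uint8, red, green, blue), "camera_matrix" (3x3 intrinsics, pixels), "position" and "rotation" of the camera in the world. Camera axes: x right, y up, looking along -z (the intrinsics and any distortion apply to the point x, -y, -z); pixel columns grow to the right and rows downward; lengths in m; the calibration is good to about 2 mm. A picture is of the moment at which its call begins. There is no depth.
- bot.job_done(): hands the job in, once; it reports no verdict.
The state is a dict: "time_s": time; "qpos": joint angles; "dq": joint speeds; "tau": joint torques, N m; "tcp_pos": TCP position; "ee_rot": TCP orientation; "contact_force": force on the tool from outside, world axes, zero at the start; "torque": the same for the moment, N m; "grip_width": opening from 0.0 (shut) to 1.0 (fully open).
Only numpy, scipy, OpenCV 4.12 (cv2) and the standard library are available. Lean on these libraries where they do the work, as an engineer would, in place of code of your own. Each camera call takes 0.05 s, during which the arm holds its last target.

## Working session

There is one attempt and no reset: what is moved stays moved. The work goes in short steps, Python scripts to look and compute and a shell command to move; the robot and the scene stay as the last step left them, time stands still between calls to the robot, and variables do not carry over. Pictures are saved under pics/ and viewed, and the job is handed in when it is done.

```bash
ls; mkdir -p pics; python3 - <<'E'
from plant import bot
import cv2,numpy as np
print(bot.state())
for n in("side","top"):
    f=bot.grab_frame(n)
    cv2.imwrite(f"pics/{n}0.png",f["color"][:,:,::-1])
    print(n,f["camera_matrix"],f["position"],f["rotation"],[k for k in f])
E
```

```text
pics
{'time_s': 0.0, 'qpos': array([ 1.10178692,  0.33392625,  0.03988606,  1.4662533 , -0.01341049,
        1.34329705, -0.05854155]), 'dq': array([-0.00080422, -0.00041415, -0.00042779, -0.0021211 , -0.00040493,
        0.00160452, -0.00053556]), 'tau': array([ 7.60432504e-04, -6.56353855e+01,  1.33565247e+00, -4.03804171e+01,
       -5.98878600e-02,  4.50415572e-02,  1.68273664e-04]), 'tcp_pos': array([ 0.23473716, -0.60563937,  0.22165831]), 'ee_rot': array([-0.58309655,  0.40006324, -0.39907971,  0.58368073]), 'contact_force': array([-0.1916015 , -0.45526653, -0.01330885]), 'torque': array([0.00245553, 0.01108007, 0.03051169]), 'grip_width': 1.0007798730598103}
side [[604.92971896   0.         318.82525673]
 [  0.         604.92971896 234.82143356]
 [  0.           0.           1.        ]] [0.114013   0.99607073 1.17360823] [-0.0781142   0.38144236  0.90367268 -0.17825707] ['color', 'camera_matrix', 'position', 'rotation']
top [[439.69662387   0.         318.62268032]
 [  0.         439.69662387 233.56989655]
 [  0.           0.           1.        ]] [0.32110296 0.01131762 1.36147643] [ 0.06105413 -0.06528715 -0.69720017  0.71128188] ['color', 'camera_matrix', 'position', 'rotation']
```

View pics/side0.png

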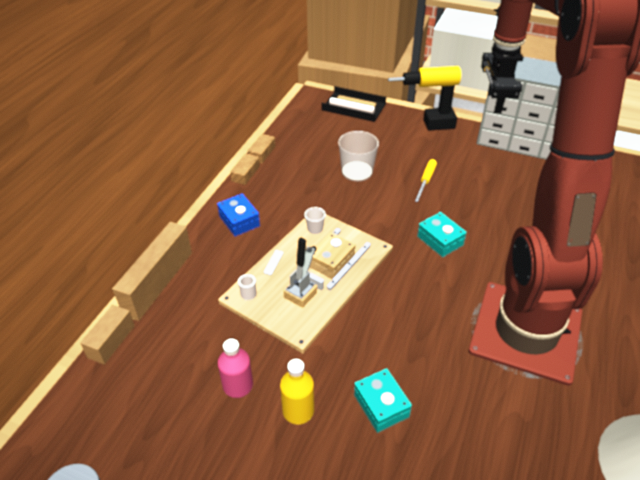

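View pics/top0.png

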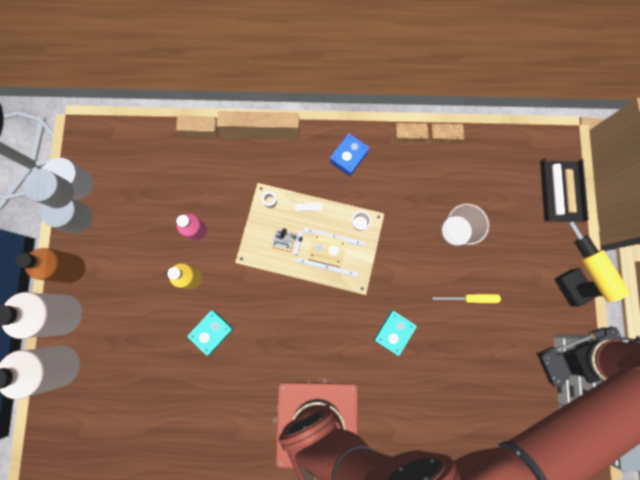

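The top picture shows the plywood board with corners at about (260,184), (383,213), (366,293) and (237,262). The wooden mould is at about (325,250) and the clamp at (284,238). The candidates for "mould" are the wooden one at (325,250), the blue one at (349,155), and the turquoise ones at (396,333) and (209,332). Only the wooden one lies in the channel, so it fits the description. I'll measure it and confirm it in a crop.

```bash
cat > h.py <<'E'
import numpy as np,cv2
from scipy.spatial.transform import Rotation as R
def ray(f,uv):
    K=f["camera_matrix"];d=np.linalg.inv(K)@np.array([uv[0],uv[1],1.]);d=R.from_quat(f["rotation"]).apply([d[0],-d[1],-d[2]])
    return np.array(f["position"]),d/np.linalg.norm(d)
def onz(f,uv,z):
    p,d=ray(f,uv);return p+d*(z-p[2])/d[2]
def proj(f,P):
    q=R.from_quat(f["rotation"]).inv().apply(np.atleast_2d(P)-f["position"]);q=q*[1,-1,-1];u=q@f["camera_matrix"].T
    return u[:,:2]/u[:,2:]
E
cat > m.py <<'E'
from plant import bot
from h import *
F={n:bot.grab_frame(n) for n in("top","side")}
import pickle;pickle.dump(F,open("F0.pkl","wb"))
for n,roi in(("top",(225,175,165,125)),("side",(210,200,190,155))):
    f=F[n];im=f["color"];hsv=cv2.cvtColor(im,cv2.COLOR_RGB2HSV)
    m=cv2.inRange(hsv,(12,30,140),(35,190,255))
    z=np.zeros_like(m);x,y,w,h=roi;z[y:y+h,x:x+w]=m[y:y+h,x:x+w]
    z=cv2.morphologyEx(z,cv2.MORPH_OPEN,np.ones((3,3)))
    c=max(cv2.findContours(z,0,2)[0],key=cv2.contourArea)
    hull=cv2.convexHull(c)
    for e in(2,3,4,6,8):
        a=cv2.approxPolyDP(hull,e,True)[:,0]
        if len(a)<=4:break
    print(n,a.tolist())
    # refine: fit lines to hull-contour points near each edge
    pts=c[:,0].astype(float);L=[]
    for i in range(len(a)):
        p,q=a[i].astype(float),a[(i+1)%len(a)].astype(float);d=(q-p)/np.linalg.norm(q-p);nn=np.array([-d[1],d[0]])
        s=(pts-p)@d;t=(pts-p)@nn;k=(abs(t)<2.5)&(s>.1*np.linalg.norm(q-p))&(s<.9*np.linalg.norm(q-p))
        vx,vy,x0,y0=cv2.fitLine(pts[k].astype(np.float32),cv2.DIST_HUBER,0,.01,.01).ravel();L.append(np.cross([x0,y0,1],[x0+vx,y0+vy,1]))
    C=[]
    for i in range(len(a)):
        X=np.cross(L[i-1],L[i]);C.append(X[:2]/X[2])
    for p in C: print(p.round(1),onz(f,p,.018).round(4))
    W=np.array([onz(f,p,.018)[:2] for p in C]);print(W.mean(0),[np.linalg.norm(W[i]-W[i-1]).round(4) for i in range(len(W))])
x,y,w,h=225,175,165,125
cv2.imwrite("pics/topc.png",cv2.resize(F["top"]["color"][y:y+h,x:x+w,::-1],None,fx=4.8,fy=4.8,interpolation=cv2.INTER_CUBIC))
x,y,w,h=210,200,190,150
cv2.imwrite("pics/sidec.png",cv2.resize(F["side"]["color"][y:y+h,x:x+w,::-1],None,fx=4,fy=4,interpolation=cv2.INTER_CUBIC))
E
python3 m.py
```

```text
top [[257, 182], [384, 213], [365, 295], [235, 263]]
[256.4 181.8] [0.7266 0.2059 0.018 ]
[385.  212.4] [ 0.6358 -0.2011  0.018 ]
[365.5 295.8] [ 0.3754 -0.1402  0.018 ]
[234.  262.6] [0.4685 0.263  0.018 ]
[0.55157241 0.03189272] [np.float64(0.2644), np.float64(0.4171), np.float64(0.2674), np.float64(0.4139)]
side [[392, 244], [304, 353], [217, 301], [302, 218], [328, 214]]
[394.9 245.7] [ 0.3682 -0.1394  0.018 ]
[302.7 354. ] [0.4588 0.2731 0.018 ]
[215.2 301.9] [0.7194 0.2144 0.018 ]
[300.3 219.1] [ 0.6462 -0.14    0.018 ]
[330.6 215.3] [ 0.573  -0.1871  0.018 ]
[0.55314377 0.00420751] [np.float64(0.2102), np.float64(0.4223), np.float64(0.2671), np.float64(0.3619), np.float64(0.0871)]
```

View pics/topc.png

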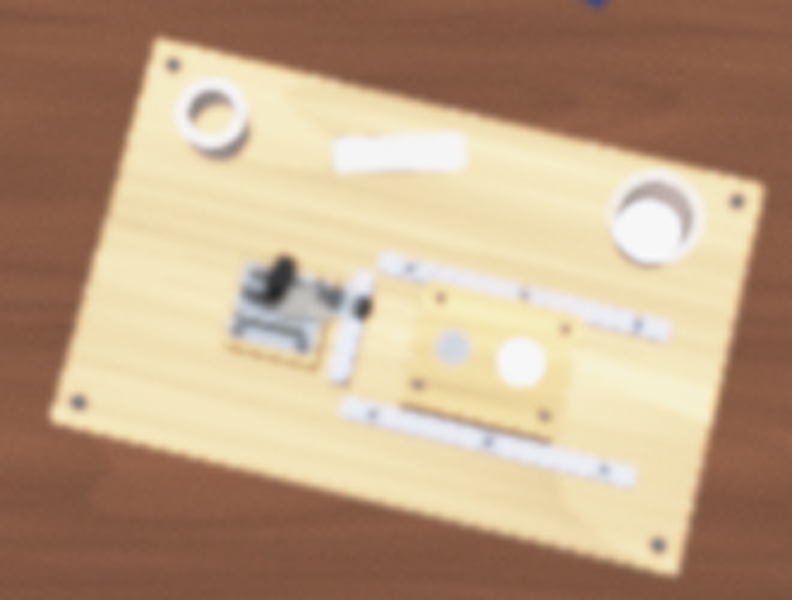

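View pics/sidec.png

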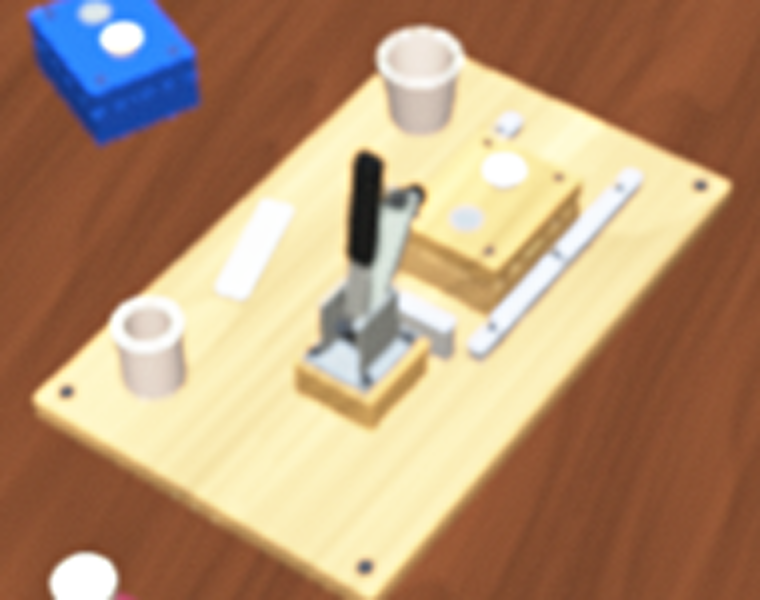

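The crops confirm it. The wooden mould with its white collar lies between the rails, short of the stop, and the upright black handle is at side (301,252). Next I'll overlay the fixture's known points to check the fixture pose.

```bash
cat > ov.py <<'E'
import pickle,sys
from h import *
F=pickle.load(open("F0.pkl","rb"))
o=np.array([float(sys.argv[1]),float(sys.argv[2]),0]);yaw=float(sys.argv[3]);my=float(sys.argv[4])
r=R.from_euler("z",yaw)
W=lambda p:r.apply(np.array(p)/1000.)+o
def box(x0,x1,y0,y1,z):return [(x0,y0,z),(x1,y0,z),(x1,y1,z),(x0,y1,z)]
polys=[(box(-130,130,-200,210,18),(0,0,255)),(box(-84,-72,-160,30,32),(255,0,0)),(box(12,24,-160,30,32),(255,0,0)),(box(-65,5,30,30,50),(255,0,255)),(box(-70,10,my-50,my+50,68),(0,160,0)),
 ([(-30,85,90),(-30,85-115*np.sin(.15),90+115*np.cos(.15))],(0,0,255))]
for n,(x,y,w,h),s in(("top",(225,175,165,125),4.8),("side",(210,200,190,150),4)):
    im=cv2.resize(F[n]["color"][y:y+h,x:x+w,::-1],None,fx=s,fy=s,interpolation=cv2.INTER_CUBIC)
    for P,c in polys:
        q=(proj(F[n],W(P))-[x,y]+.5)*s
        cv2.polylines(im,[q.astype(np.int32)],True,c,1)
    cv2.imwrite(f"pics/{n}_ov{sys.argv[5]}.png",im)
E
python3 ov.py .5505 .027 -.223 -65 a
```

```text
(no output)
```

View pics/top_ova.png

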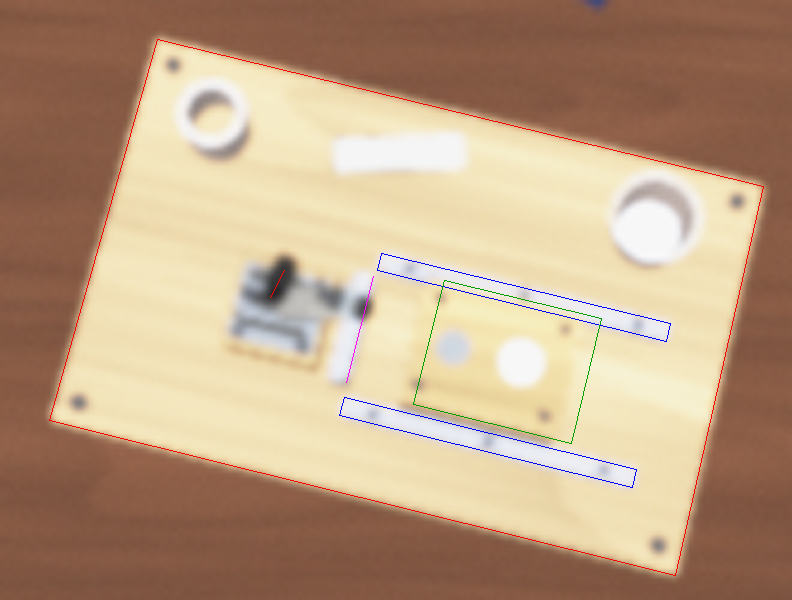

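View pics/side_ova.png

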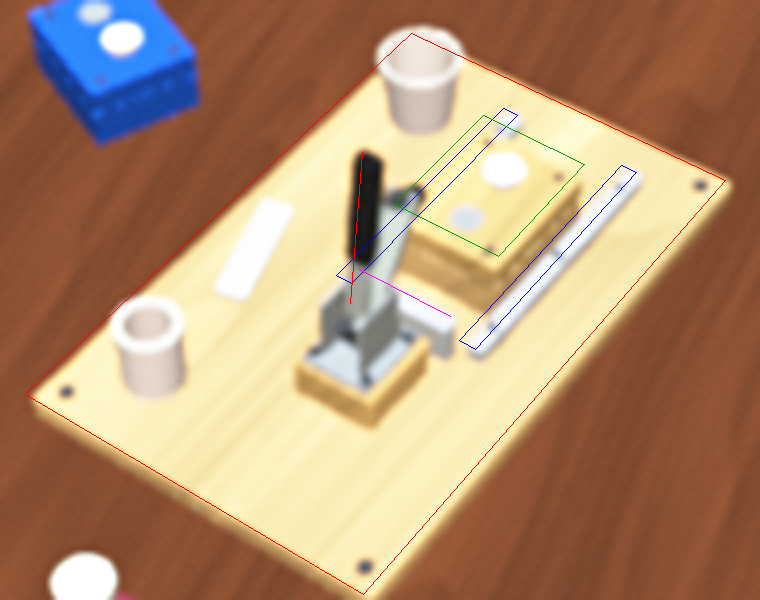

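The top overlay fits to within about 1 px. The side view disagrees by 2-4 mm, so I'll use an origin between the two. The mould's origin is at about fixture y = -55. Next is a helper that works out moves in tool axes.

```bash
cat > go.py <<'E'
# usage: go.py fx fy fz(mm, fixture)  -> delta in tool axes to put TCP there, fingers down, jaws along fixture x
import sys
from plant import bot
from h import *
O=np.array([.549,.0285,0]);YAW=-.223
rf=R.from_euler("z",YAW)
s=bot.state();p=np.array(s["tcp_pos"]);q=R.from_quat(s["ee_rot"])
fp=rf.inv().apply(p-O)*1000
print("t",round(s["time_s"],2),"fixture mm",fp.round(1),"F fixture",rf.inv().apply(s["contact_force"]).round(2),"grip",round(s["grip_width"],2))
a=[float(v) for v in sys.argv[1:4]]
if a:
    t=rf.apply(np.array(a)/1000)+O
    best=None
    for sg in(1,-1):
        x=rf.apply([sg,0,0]);y=np.array([0,0,-1.]);z=np.cross(x,y)
        g=R.from_matrix(np.c_[x,y,z]);d=(q.inv()*g).as_rotvec(degrees=True)
        if best is None or np.linalg.norm(d)<np.linalg.norm(best):best=d
    print("T",(q.inv().apply(t-p)).round(4),"W",best.round(2),"q7",s["qpos"][6].round(2))
    print("tool axes in fixture\n",(rf.inv()*q).as_matrix().round(3))
E
python3 go.py -30 -145 150
```

```text
t 0.2 fixture mm [-166.2 -688.1  222. ] F fixture [-0.13  0.02 -0.77] grip 1.0
T [-0.3743  0.0723  0.4163] W [-3.000e-02 -5.604e+01 -6.000e-02] q7 -0.06
tool axes in fixture
 [[ 0.559 -0.001  0.829]
 [-0.829  0.001  0.559]
 [-0.001 -1.    -0.   ]]
```

```bash
python3 -m creep '[{"tx":-0.025,"tz":0.028,"wy":-4},{"tx":-0.05,"tz":0.056,"wy":-10},{"tx":-0.075,"tz":0.084,"wy":-17},{"tx":-0.10,"tz":0.112,"wy":-24},{"tx":-0.125,"tz":0.14,"wy":-31},{"tx":-0.15,"tz":0.168,"wy":-38},{"tx":-0.175,"tz":0.196,"wy":-45},{"tx":-0.20,"tz":0.222,"wy":-52}]' 0 20; python3 go.py -30 -145 150
```

```text
t 0.2 fixture mm [-166.2 -688.1  222. ] F fixture [-0.13  0.02 -0.77] grip 1.0
T [-0.3743  0.0723  0.4163] W [-3.000e-02 -5.604e+01 -6.000e-02] q7 -0.06
tool axes in fixture
 [[ 0.559 -0.001  0.829]
 [-0.829  0.001  0.559]
 [-0.001 -1.    -0.   ]]$[0]: bad value
```

```bash
python3 -m creep '[{"tx":-0.025,"ty":0.0,"tz":0.028,"wx":0.0,"wy":-4.0,"wz":0.0},{"tx":-0.05,"ty":0.0,"tz":0.056,"wx":0.0,"wy":-10.0,"wz":0.0},{"tx":-0.075,"ty":0.0,"tz":0.084,"wx":0.0,"wy":-17.0,"wz":0.0},{"tx":-0.10,"ty":0.0,"tz":0.112,"wx":0.0,"wy":-24.0,"wz":0.0},{"tx":-0.125,"ty":0.0,"tz":0.14,"wx":0.0,"wy":-31.0,"wz":0.0},{"tx":-0.15,"ty":0.0,"tz":0.168,"wx":0.0,"wy":-38.0,"wz":0.0},{"tx":-0.175,"ty":0.0,"tz":0.196,"wx":0.0,"wy":-45.0,"wz":0.0},{"tx":-0.20,"ty":0.0,"tz":0.222,"wx":0.0,"wy":-52.0,"wz":0.0}]' 0 20; python3 go.py -30 -145 150
```

```text
time_s: 0.87
tcp_pos: [0.3702, -0.3371, 0.2222]
ee_rot: [-0.7, 0.101, -0.101, 0.7]
contact_force: [1.6, -0.9, 0.4]
grip_width: 0.477
t 0.87 fixture mm [ -93.6 -396.1  222.2] F fixture [ 1.73 -0.57  0.42] grip 0.48
T [0.0474 0.0723 0.2546] W [-0.03 -3.67 -0.03] q7 0.35
tool axes in fixture
 [[ 0.998 -0.     0.064]
 [-0.064  0.001  0.998]
 [-0.001 -1.     0.001]]
```

```bash
python3 -m creep '[{"tx":0.007,"ty":0.005,"tz":0.036,"wx":0.0,"wy":-1.0,"wz":0.0},{"tx":0.014,"ty":0.015,"tz":0.072,"wx":0.0,"wy":-2.0,"wz":0.0},{"tx":0.021,"ty":0.025,"tz":0.108,"wx":0.0,"wy":-3.0,"wz":0.0},{"tx":0.028,"ty":0.035,"tz":0.144,"wx":0.0,"wy":-3.7,"wz":0.0},{"tx":0.035,"ty":0.045,"tz":0.18,"wx":0.0,"wy":-3.7,"wz":0.0},{"tx":0.042,"ty":0.06,"tz":0.216,"wx":0.0,"wy":-3.7,"wz":0.0},{"tx":0.047,"ty":0.072,"tz":0.255,"wx":0.0,"wy":-3.7,"wz":0.0},{"tx":0.047,"ty":0.072,"tz":0.255,"wx":0.0,"wy":-3.7,"wz":0.0}]' ; python3 go.py -30 -145 38; python3 - <<'E'
from plant import bot
import cv2
f=bot.grab_frame("top")
cv2.imwrite("pics/top1.png",cv2.resize(f["color"][165:305,225:395,::-1],None,fx=4,fy=4))
f=bot.grab_frame("side")
cv2.imwrite("pics/side1.png",cv2.resize(f["color"][180:350,210:410,::-1],None,fx=3.5,fy=3.5))
E
```

```text
time_s: 1.53
tcp_pos: [0.4887, -0.0975, 0.1484]
ee_rot: [-0.702, 0.076, -0.075, 0.705]
contact_force: [-0.5, 0.6, 0.4]
grip_width: 0.007
t 1.53 fixture mm [ -30.9 -136.3  148.4] F fixture [-0.62  0.51  0.4 ] grip 0.01
T [ 0.0011  0.1104 -0.0092] W [-0.23  0.54 -0.14] q7 -0.15
tool axes in fixture
 [[ 1.    -0.002 -0.009]
 [ 0.009  0.004  1.   ]
 [-0.002 -1.     0.004]]
```

View pics/side1.png

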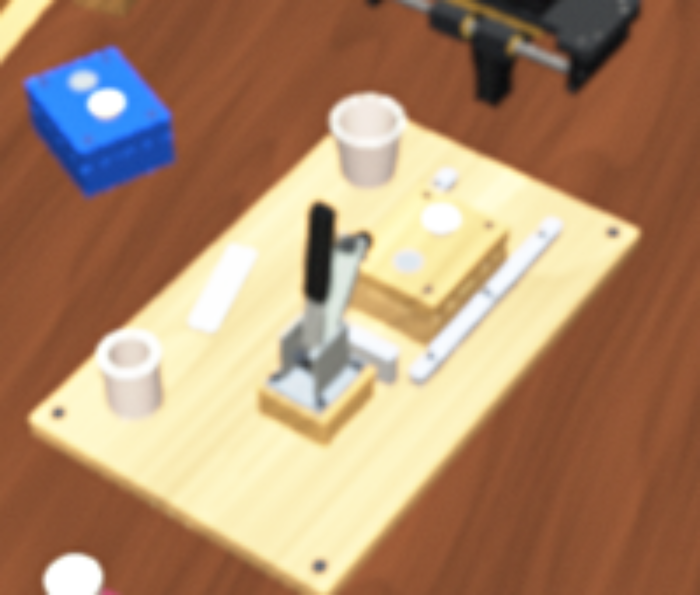

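View pics/top1.png

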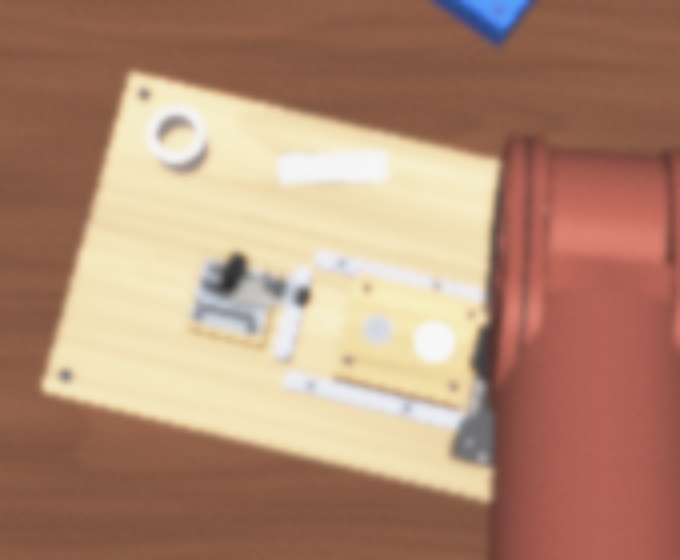

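```bash
python3 - <<'E'
import pickle
from plant import bot
from h import *
F=pickle.load(open("F0.pkl","rb"))
print(proj(F["side"],bot.state()["tcp_pos"]))
E
python3 -m creep '[{"tx":0.0,"ty":0.025,"tz":-0.008,"wx":0.0,"wy":0.5,"wz":0.0},{"tx":0.0,"ty":0.05,"tz":-0.008,"wx":0.0,"wy":0.5,"wz":0.0},{"tx":0.001,"ty":0.075,"tz":-0.008,"wx":0.0,"wy":0.5,"wz":0.0},{"tx":0.001,"ty":0.095,"tz":-0.008,"wx":0.0,"wy":0.5,"wz":0.0},{"tx":0.001,"ty":0.108,"tz":-0.008,"wx":0.0,"wy":0.5,"wz":0.0},{"tx":0.001,"ty":0.108,"tz":-0.008,"wx":0.0,"wy":0.5,"wz":0.0}]'; python3 go.py -30 -79 38
python3 - <<'E'
from plant import bot
import cv2
f=bot.grab_frame("side")
cv2.imwrite("pics/side2.png",cv2.resize(f["color"][180:350,210:410,::-1],None,fx=3.5,fy=3.5))
E
```

```text
[[350.20342606 205.94174441]]
time_s: 2.13
tcp_pos: [0.4843, -0.1132, 0.0393]
ee_rot: [-0.702, 0.083, -0.079, 0.703]
contact_force: [-0.7, -0.2, -0.3]
grip_width: 0.003
t 2.13 fixture mm [ -31.8 -152.5   39.3] F fixture [-0.67 -0.33 -0.25] grip 0.0
T [0.0013 0.0014 0.0735] W [-0.03 -0.38 -0.34] q7 -0.21
tool axes in fixture
 [[ 1.    -0.006  0.007]
 [-0.007  0.001  1.   ]
 [-0.006 -1.     0.001]]
```

View pics/side2.png

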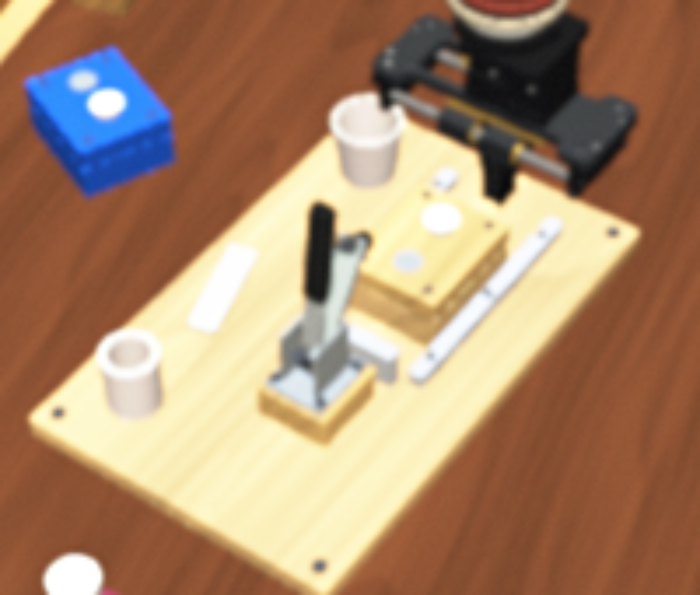

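The fingertips stand in the channel behind the mould, tip at about crop (497,195), with nothing touched. Now I'll push along +y.

```bash
python3 -m creep '[{"tx":0.0,"ty":0.001,"tz":0.010,"wx":0.0,"wy":-0.4,"wz":0.0},{"tx":0.001,"ty":0.001,"tz":0.020,"wx":0.0,"wy":-0.4,"wz":0.0},{"tx":0.001,"ty":0.001,"tz":0.027,"wx":0.0,"wy":-0.4,"wz":0.0},{"tx":0.001,"ty":0.001,"tz":0.034,"wx":0.0,"wy":-0.4,"wz":0.0},{"tx":0.001,"ty":0.001,"tz":0.041,"wx":0.0,"wy":-0.4,"wz":0.0},{"tx":0.001,"ty":0.001,"tz":0.048,"wx":0.0,"wy":-0.4,"wz":0.0},{"tx":0.001,"ty":0.001,"tz":0.055,"wx":0.0,"wy":-0.4,"wz":0.0},{"tx":0.001,"ty":0.001,"tz":0.060,"wx":0.0,"wy":-0.4,"wz":0.0}]'; python3 go.py -30 -79 38
```

```text
time_s: 2.85
tcp_pos: [0.5002, -0.054, 0.0402]
ee_rot: [-0.702, 0.08, -0.077, 0.703]
contact_force: [-1.5, -1.9, 1.5]
grip_width: 0.004
t 2.85 fixture mm [-29.3 -91.3  40.2] F fixture [-1.07 -2.16  1.53] grip 0.0
T [-0.0006  0.0022  0.0123] W [-0.04  0.06 -0.22] q7 -0.33
tool axes in fixture
 [[ 1.    -0.004 -0.001]
 [ 0.001  0.001  1.   ]
 [-0.004 -1.     0.001]]
```

Contact is at about 2 N. I'll go on slowly to the stop and watch the force rise.

```bash
python3 -m creep '[{"tx":0.0,"ty":0.001,"tz":0.003,"wx":0.0,"wy":0.0,"wz":0.0},{"tx":0.0,"ty":0.001,"tz":0.006,"wx":0.0,"wy":0.0,"wz":0.0},{"tx":0.0,"ty":0.001,"tz":0.009,"wx":0.0,"wy":0.0,"wz":0.0},{"tx":0.0,"ty":0.001,"tz":0.011,"wx":0.0,"wy":0.0,"wz":0.0}]'; python3 go.py -30 -79 38
```

```text
time_s: 3.18
tcp_pos: [0.5019, -0.0456, 0.039]
ee_rot: [0.703, -0.081, 0.077, -0.702]
contact_force: [-5.1, -16.0, 6.7]
grip_width: 0.002
t 3.18 fixture mm [-29.5 -82.7  39. ] F fixture [ -1.44 -16.77   6.65] grip 0.0
T [-0.0005  0.001   0.0037] W [ 0.15 -0.02 -0.27] q7 -0.36
tool axes in fixture
 [[ 1.    -0.005  0.   ]
 [-0.    -0.003  1.   ]
 [-0.005 -1.    -0.003]]
```

```bash
python3 -m creep '[{"tx":0.0,"ty":0.001,"tz":0.002,"wx":0.0,"wy":0.0,"wz":0.0},{"tx":0.0,"ty":0.001,"tz":0.004,"wx":0.0,"wy":0.0,"wz":0.0},{"tx":0.0,"ty":0.001,"tz":0.004,"wx":0.0,"wy":0.0,"wz":0.0}]'; python3 go.py -30 -79 38
python3 - <<'E'
from plant import bot
import cv2
f=bot.grab_frame("side")
cv2.imwrite("pics/side3.png",cv2.resize(f["color"][205:325,270:410,::-1],None,fx=5,fy=5,interpolation=cv2.INTER_CUBIC))
f=bot.grab_frame("top")
cv2.imwrite("pics/top3.png",cv2.resize(f["color"][165:305,225:395,::-1],None,fx=4,fy=4))
E
```

```text
time_s: 3.43
tcp_pos: [0.502, -0.0457, 0.0381]
ee_rot: [0.705, -0.082, 0.078, -0.7]
contact_force: [-4.7, -14.6, 6.5]
grip_width: 0.009
t 3.43 fixture mm [-29.5 -82.8  38.1] F fixture [ -1.38 -15.29   6.46] grip 0.01
T [-0.0005  0.      0.0038] W [ 0.42 -0.19 -0.32] q7 -0.37
tool axes in fixture
 [[ 1.    -0.006  0.003]
 [-0.003 -0.007  1.   ]
 [-0.006 -1.    -0.007]]
```

View pics/side3.png

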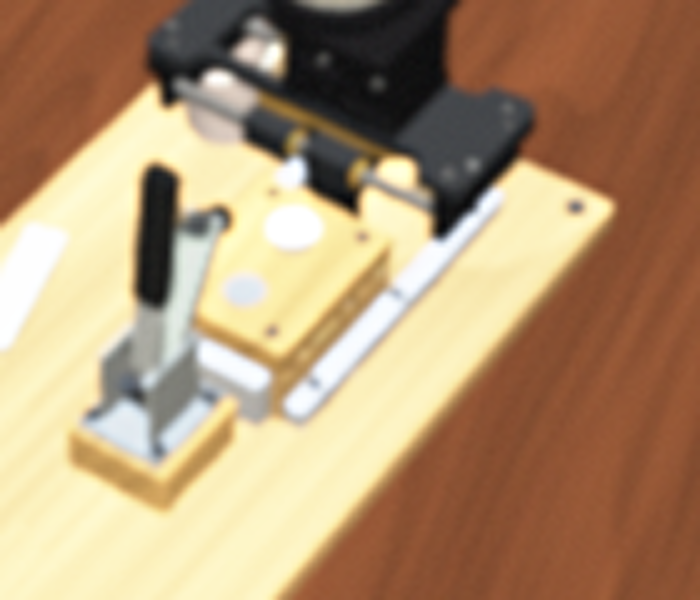

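View pics/top3.png

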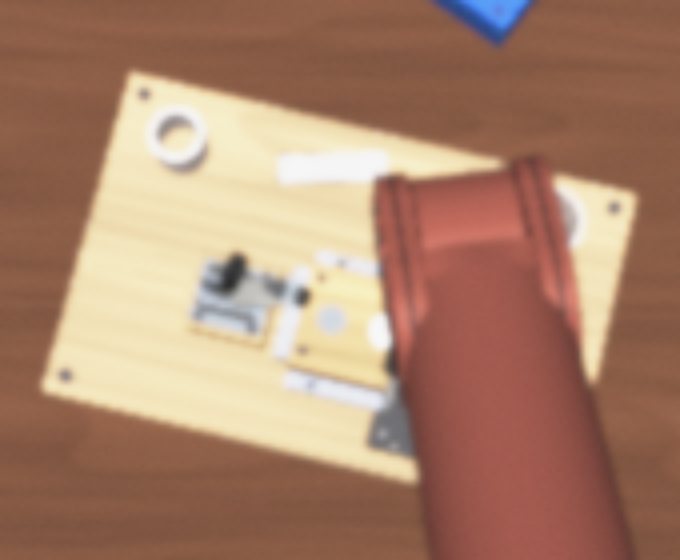

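The mould looks to be touching the stop (the gap has closed at about crop (270,360)). I'll push firmly once more to be sure it's seated.

```bash
python3 -m creep '[{"tx":0.0,"ty":0.0,"tz":0.004,"wx":0.3,"wy":0.0,"wz":0.0},{"tx":0.0,"ty":0.0,"tz":0.007,"wx":0.3,"wy":0.0,"wz":0.0},{"tx":0.0,"ty":0.0,"tz":0.009,"wx":0.3,"wy":0.0,"wz":0.0},{"tx":0.0,"ty":0.0,"tz":0.009,"wx":0.3,"wy":0.0,"wz":0.0}]'; python3 go.py -30 -79 38
```

```text
time_s: 3.87
tcp_pos: [0.5019, -0.0456, 0.0381]
ee_rot: [0.706, -0.085, 0.079, -0.698]
contact_force: [-10.4, -28.9, 14.4]
grip_width: 0.002
t 3.87 fixture mm [-29.6 -82.7  38.1] F fixture [ -3.71 -30.52  14.39] grip 0.0
T [-0.0005  0.      0.0037] W [ 0.69 -0.57 -0.44] q7 -0.38
tool axes in fixture
 [[ 1.    -0.008  0.01 ]
 [-0.01  -0.012  1.   ]
 [-0.008 -1.    -0.012]]
```

The mould didn't move under 30 N, so it is home. Next I'll back off, rise and travel to behind the handle.

```bash
python3 -m creep '[{"tx":0.0,"ty":0.0,"tz":-0.010,"wx":0.0,"wy":0.0,"wz":0.0},{"tx":0.0,"ty":0.0,"tz":-0.025,"wx":0.7,"wy":-0.5,"wz":0.0},{"tx":0.0,"ty":-0.02,"tz":-0.030,"wx":0.7,"wy":-0.5,"wz":0.0},{"tx":0.0,"ty":-0.05,"tz":-0.030,"wx":0.7,"wy":-0.5,"wz":0.0},{"tx":0.0,"ty":-0.085,"tz":-0.030,"wx":0.7,"wy":-0.5,"wz":0.0},{"tx":0.0,"ty":-0.12,"tz":-0.030,"wx":0.7,"wy":-0.5,"wz":0.0},{"tx":0.0,"ty":-0.155,"tz":-0.02,"wx":0.7,"wy":-0.5,"wz":0.0},{"tx":0.0,"ty":-0.185,"tz":-0.010,"wx":0.7,"wy":-0.5,"wz":0.0}]'; python3 go.py -30 15 225
```

```text
time_s: 4.53
tcp_pos: [0.5015, -0.0532, 0.2255]
ee_rot: [-0.702, 0.082, -0.077, 0.703]
contact_force: [0.6, 0.2, 0.3]
grip_width: 0.008
t 4.53 fixture mm [-28.2 -90.2 225.5] F fixture [0.53 0.32 0.3 ] grip 0.01
T [-0.002   0.0006  0.1052] W [-0.04 -0.12 -0.37] q7 -0.23
tool axes in fixture
 [[ 1.    -0.006  0.002]
 [-0.002  0.001  1.   ]
 [-0.006 -1.     0.001]]
```

```bash
python3 -m creep '[{"tx":0.0,"ty":0.0,"tz":0.020,"wx":0.0,"wy":0.0,"wz":0.0},{"tx":-0.001,"ty":0.0,"tz":0.045,"wx":0.0,"wy":0.0,"wz":0.0},{"tx":-0.002,"ty":0.0,"tz":0.070,"wx":0.0,"wy":0.0,"wz":0.0},{"tx":-0.002,"ty":0.0,"tz":0.090,"wx":0.0,"wy":0.0,"wz":-0.3},{"tx":-0.002,"ty":0.0,"tz":0.100,"wx":0.0,"wy":0.0,"wz":-0.3},{"tx":-0.002,"ty":0.0,"tz":0.105,"wx":0.0,"wy":0.0,"wz":-0.3},{"tx":-0.002,"ty":0.0,"tz":0.105,"wx":0.0,"wy":0.0,"wz":-0.3}]'; python3 go.py -30 30 182
python3 - <<'E'
from plant import bot
import cv2
f=bot.grab_frame("side")
cv2.imwrite("pics/side4.png",cv2.resize(f["color"][190:325,250:410,::-1],None,fx=4.4,fy=4.4,interpolation=cv2.INTER_CUBIC))
E
```

```text
time_s: 5.12
tcp_pos: [0.523, 0.0503, 0.2253]
ee_rot: [-0.702, 0.08, -0.078, 0.703]
contact_force: [0.7, -0.5, 0.9]
grip_width: 0.001
t 5.12 fixture mm [-30.2  15.5 225.3] F fixture [ 0.81 -0.32  0.85] grip 0.0
T [0.0003 0.0433 0.0145] W [-0.06 -0.05 -0.11] q7 -0.46
tool axes in fixture
 [[ 1.    -0.002  0.001]
 [-0.001  0.001  1.   ]
 [-0.002 -1.     0.001]]
```

View pics/side4.png

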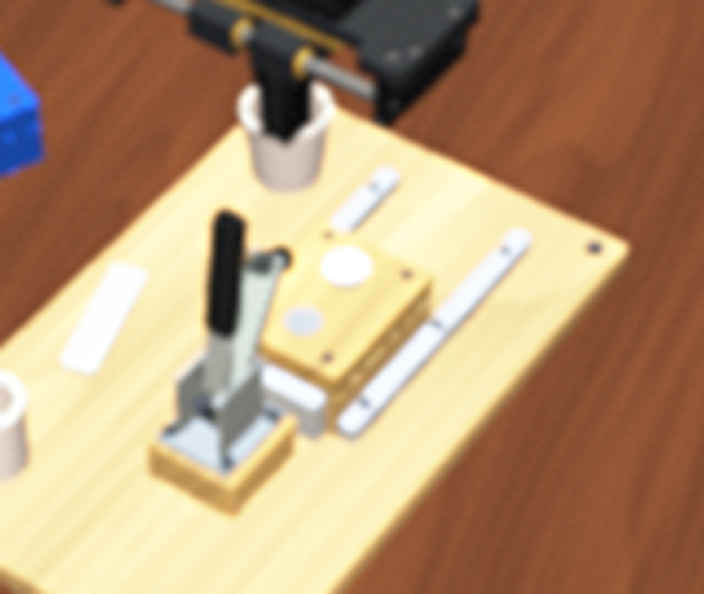

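```bash
python3 -m creep '[{"tx":0.0,"ty":0.012,"tz":0.005,"wx":0.0,"wy":0.0,"wz":0.0},{"tx":0.0,"ty":0.028,"tz":0.010,"wx":0.0,"wy":0.0,"wz":0.0},{"tx":0.0,"ty":0.042,"tz":0.015,"wx":0.0,"wy":0.0,"wz":0.0},{"tx":0.0,"ty":0.046,"tz":0.022,"wx":0.0,"wy":0.0,"wz":0.0},{"tx":0.0,"ty":0.046,"tz":0.026,"wx":0.0,"wy":0.0,"wz":0.0},{"tx":0.0,"ty":0.046,"tz":0.026,"wx":0.0,"wy":0.0,"wz":0.0}]'; python3 go.py -30 79 180
python3 - <<'E'
from plant import bot
import cv2
for n,(a,b,c,d) in(("side",(190,325,250,410)),("top",(180,300,230,390))):
    f=bot.grab_frame(n)
    cv2.imwrite(f"pics/{n}5.png",cv2.resize(f["color"][a:b,c:d,::-1],None,fx=4.4,fy=4.4,interpolation=cv2.INTER_CUBIC))
E
```

```text
time_s: 5.67
tcp_pos: [0.5288, 0.0752, 0.1793]
ee_rot: [-0.702, 0.08, -0.078, 0.703]
contact_force: [-0.4, -0.6, -0.2]
grip_width: 0.008
t 5.67 fixture mm [-30.1  41.  179.3] F fixture [-0.23 -0.65 -0.21] grip 0.01
T [ 0.     -0.0007  0.038 ] W [-0.05 -0.09 -0.13] q7 -0.54
tool axes in fixture
 [[ 1.    -0.002  0.002]
 [-0.002  0.001  1.   ]
 [-0.002 -1.     0.001]]
```

View pics/side5.png

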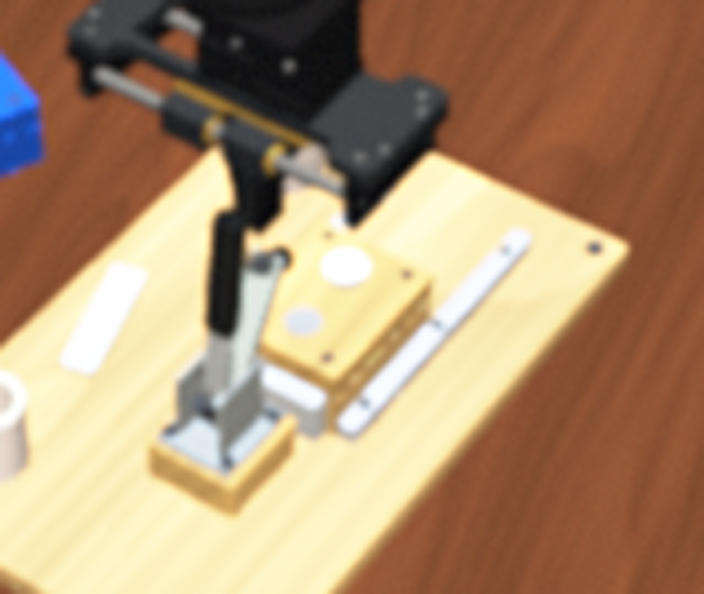

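View pics/top5.png

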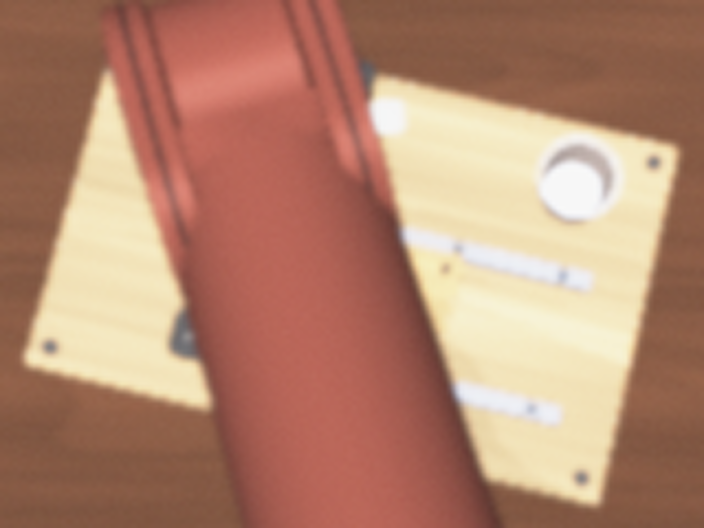

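The fingertips are just on the -y side of the handle, tip at about (262,222) with the handle top at (230,218), and clear of the spindle arm. I'll push along the arc.

```bash
python3 -m creep '[{"tx":0.0,"ty":0.0,"tz":0.009,"wx":0.0,"wy":0.0,"wz":0.0},{"tx":0.0,"ty":0.0,"tz":0.017,"wx":0.0,"wy":0.0,"wz":0.0},{"tx":0.0,"ty":-0.001,"tz":0.025,"wx":0.0,"wy":0.0,"wz":0.0},{"tx":0.0,"ty":-0.001,"tz":0.033,"wx":0.0,"wy":0.0,"wz":0.0},{"tx":0.0,"ty":-0.001,"tz":0.041,"wx":0.0,"wy":0.0,"wz":0.0},{"tx":0.0,"ty":0.0,"tz":0.049,"wx":0.0,"wy":0.0,"wz":0.0},{"tx":0.0,"ty":0.002,"tz":0.057,"wx":0.0,"wy":0.0,"wz":0.0},{"tx":0.0,"ty":0.005,"tz":0.064,"wx":0.0,"wy":0.0,"wz":0.0}]'; python3 go.py -30 128.6 160.6
python3 - <<'E'
from plant import bot
import cv2
for n,(a,b,c,d) in(("side",(190,325,250,410)),):
    f=bot.grab_frame(n)
    cv2.imwrite(f"pics/{n}6.png",cv2.resize(f["color"][a:b,c:d,::-1],None,fx=4.4,fy=4.4,interpolation=cv2.INTER_CUBIC))
E
```

```text
time_s: 6.43
tcp_pos: [0.5439, 0.137, 0.1756]
ee_rot: [0.703, -0.08, 0.08, -0.703]
contact_force: [-2.6, -4.6, 8.6]
grip_width: 0.004
t 6.43 fixture mm [-28.9 104.7 175.6] F fixture [-1.52 -5.11  8.56] grip 0.0
T [-0.0011  0.015   0.0239] W [ 0.01 -0.15 -0.01] q7 -0.68
tool axes in fixture
 [[ 1.    -0.     0.003]
 [-0.003 -0.     1.   ]
 [-0.    -1.    -0.   ]]
```

View pics/side6.png

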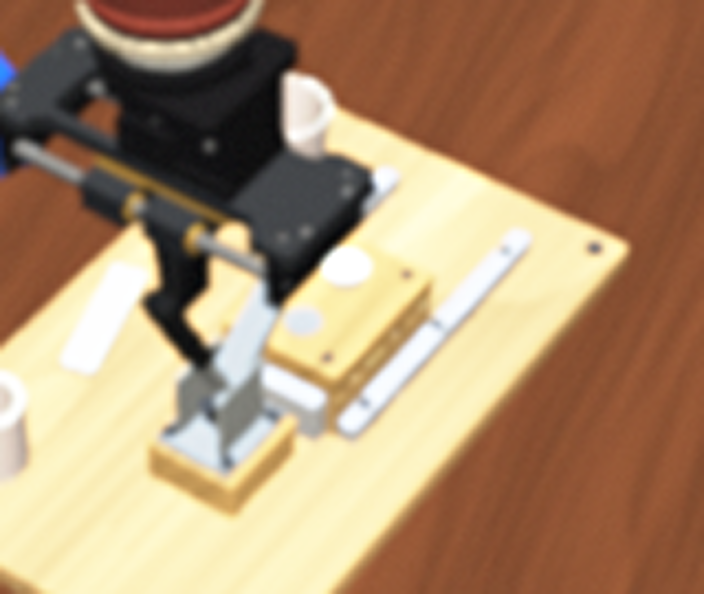

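```bash
python3 -m creep '[{"tx":-0.001,"ty":0.004,"tz":0.009,"wx":0.0,"wy":0.0,"wz":0.0},{"tx":-0.001,"ty":0.010,"tz":0.017,"wx":0.0,"wy":0.0,"wz":0.0},{"tx":-0.001,"ty":0.017,"tz":0.025,"wx":0.0,"wy":0.0,"wz":0.0},{"tx":-0.001,"ty":0.023,"tz":0.031,"wx":0.0,"wy":0.0,"wz":0.0},{"tx":-0.001,"ty":0.030,"tz":0.037,"wx":0.0,"wy":0.0,"wz":0.0},{"tx":-0.001,"ty":0.037,"tz":0.042,"wx":0.0,"wy":0.0,"wz":0.0},{"tx":-0.001,"ty":0.044,"tz":0.046,"wx":0.0,"wy":0.0,"wz":0.0},{"tx":-0.001,"ty":0.050,"tz":0.049,"wx":0.0,"wy":0.0,"wz":0.0}]'; python3 go.py -30 155 128
python3 - <<'E'
from plant import bot
import cv2
for n,(a,b,c,d) in(("side",(190,325,250,410)),):
    f=bot.grab_frame(n)
    cv2.imwrite(f"pics/{n}7.png",cv2.resize(f["color"][a:b,c:d,::-1],None,fx=4.4,fy=4.4,interpolation=cv2.INTER_CUBIC))
E
```

```text
time_s: 7.15
tcp_pos: [0.5533, 0.1874, 0.1239]
ee_rot: [-0.702, 0.079, -0.078, 0.703]
contact_force: [-0.8, -0.8, -0.4]
grip_width: -0.0
t 7.15 fixture mm [-31.  155.9 123.9] F fixture [-0.58 -0.99 -0.44] grip -0.0
T [ 0.001  -0.0041 -0.0009] W [-0.04 -0.02 -0.09] q7 -0.81
tool axes in fixture
 [[ 1.    -0.002  0.   ]
 [-0.     0.001  1.   ]
 [-0.002 -1.     0.001]]
```

View pics/side7.png

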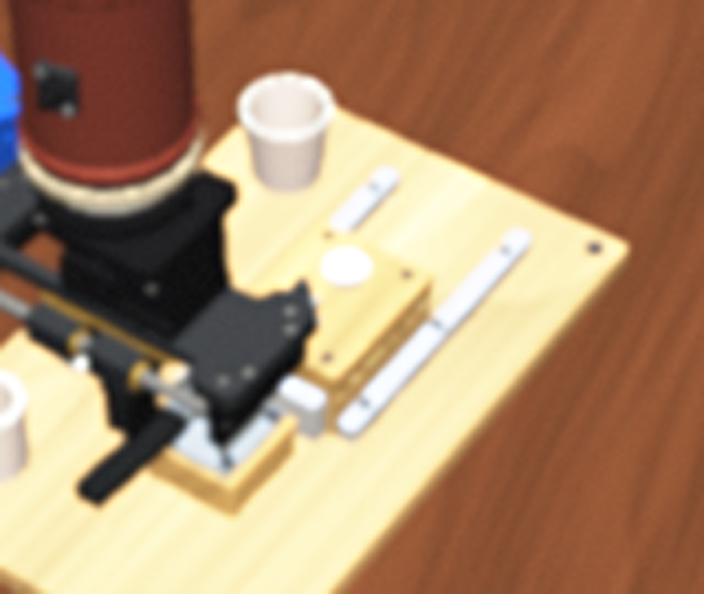

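The handle has snapped over, lying flat with its end at about (95,490), and there is no contact force. I'll retract straight up, then clear the view.

```bash
python3 -m creep '[{"tx":0.0,"ty":-0.02,"tz":0.0,"wx":0.0,"wy":0.0,"wz":0.0},{"tx":0.0,"ty":-0.045,"tz":0.0,"wx":0.0,"wy":0.0,"wz":0.0},{"tx":0.0,"ty":-0.075,"tz":0.0,"wx":0.0,"wy":0.0,"wz":0.0},{"tx":0.0,"ty":-0.105,"tz":0.0,"wx":0.0,"wy":0.0,"wz":0.0},{"tx":0.0,"ty":-0.135,"tz":-0.02,"wx":0.0,"wy":0.0,"wz":0.0},{"tx":0.0,"ty":-0.15,"tz":-0.05,"wx":0.0,"wy":0.0,"wz":0.0},{"tx":0.0,"ty":-0.155,"tz":-0.085,"wx":0.0,"wy":0.0,"wz":0.0},{"tx":0.0,"ty":-0.155,"tz":-0.12,"wx":0.0,"wy":0.0,"wz":0.0}]'
python3 -m creep '[{"tx":0.0,"ty":0.0,"tz":-0.035,"wx":0.0,"wy":0.0,"wz":0.0},{"tx":0.0,"ty":0.0,"tz":-0.07,"wx":0.0,"wy":0.0,"wz":0.0},{"tx":0.0,"ty":0.0,"tz":-0.105,"wx":0.0,"wy":0.0,"wz":0.0},{"tx":0.0,"ty":0.0,"tz":-0.14,"wx":0.0,"wy":0.0,"wz":0.0},{"tx":0.0,"ty":0.0,"tz":-0.175,"wx":0.0,"wy":0.0,"wz":0.0},{"tx":0.0,"ty":0.0,"tz":-0.21,"wx":0.0,"wy":0.0,"wz":0.0},{"tx":0.0,"ty":0.0,"tz":-0.24,"wx":0.0,"wy":0.0,"wz":0.0},{"tx":0.0,"ty":0.0,"tz":-0.25,"wx":0.0,"wy":0.0,"wz":0.0}]'
python3 - <<'E'
from plant import bot
import cv2,pickle
F={n:bot.grab_frame(n) for n in("top","side")}
pickle.dump(F,open("F0.pkl","wb"))
E
python3 ov.py .549 .0285 -.223 -20 z; python3 go.py
```

```text
time_s: 7.87
tcp_pos: [0.5268, 0.0698, 0.2797]
ee_rot: [-0.702, 0.078, -0.078, 0.703]
contact_force: [0.3, -1.0, -0.5]
grip_width: 0.008
time_s: 8.53
tcp_pos: [0.4699, -0.1792, 0.279]
ee_rot: [0.703, -0.081, 0.08, -0.703]
contact_force: [0.5, -0.7, -0.2]
grip_width: 0.0
t 8.63 fixture mm [ -30.9 -217.   279. ] F fixture [ 0.57  1.57 -0.86] grip 0.01
```

View pics/side_ovz.png

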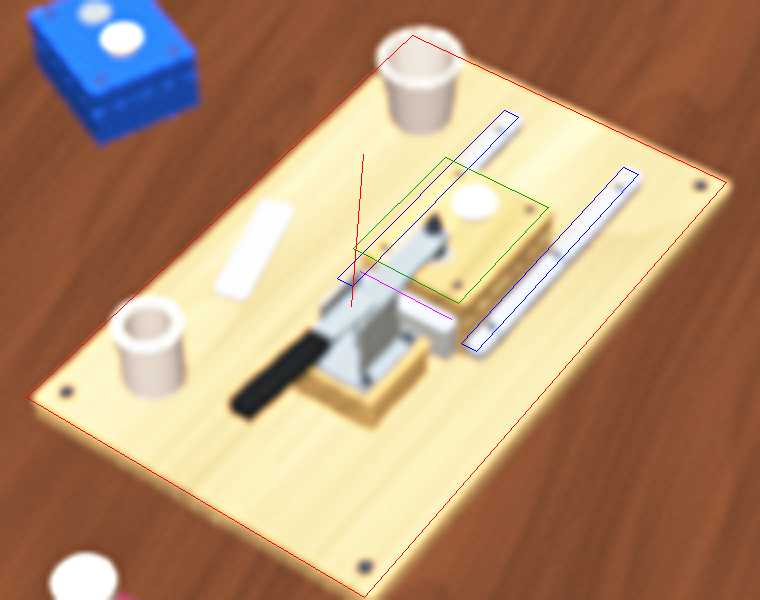

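View pics/top_ovz.png

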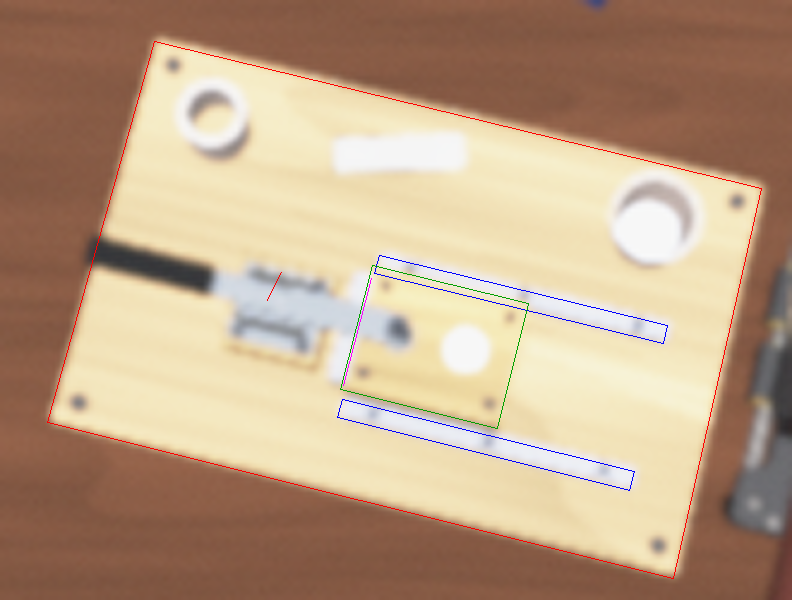

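The mould's lid screws average to (436,345) and the predicted home centre is (435,346), so it is home to within about 1 mm. The handle is down (its end at top (92,250)), the spindle tip is on the lid at (400,330), and the cup, bar and pipe are where they were.

```bash
python3 -c "
from plant import bot
print(bot.job_done())"
```

```text
the job is handed in; nothing more can be done
None
```

The job is done and handed in, using about 9 s of the 51 s. With the fingers closed, I pushed the wooden mould along its channel against the stop. I then pushed the handle over and down until it snapped into lock, and moved the arm clear.

**Mould:** It did not move under a 30 N push. In the last top picture its lid centre is within about 1 mm of the predicted home position.

**Clamp:** The handle lies flat and the holding arm's tip is on the lid. The force on the tool was near zero after the snap.

**Other things:** The cup, test bar and pipe offcut are where they started. I did not compare the bottles, tub or screwdriver in the last pictures, but the arm's path stayed clear of them.

**Disagreement:** The two cameras placed the fixture 2–4 mm apart, so I used a value between them. The forces felt at contact agreed with it.

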